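# Square the glass cover pane into the seed tray's corner

### The job

Take the wooden tamper and, touching the glass pane only with it, slide the pane flat over the seed tray: first until its long edge bears on the long rim, then along that rim until its end bears on the short rim, so that it sits square in the corner and touches both. Push gently, resting for a moment with a light, steady pressure at each rim so that you feel it bear; the glass chips if it is forced. Then stand the tamper upright on the marble again and leave everything else as it was.

Things in the scene. Friction and masses are not known exactly. Their poses are not given: they have to be found in the camera images.
- tray: white plastic seed tray, fixed: a flat deck 160 mm (x) by 220 mm (y), 20 mm high, with the long rim along its +x side (away from the robot) and the short rim along its +y side (the robot's left); the other two sides are open, no rim. Six grey round cells near the rims' corner are covered once the pane is home. Origin: centre of the underside, on the marble
- corner (a point): inner square corner of the tray, where the two rims' inner faces meet, at deck height (20 mm above the marble). x points square into the long rim, y square into the short rim, z up; the deck runs from here 152 mm towards -x and 212 mm towards -y
- rim_long: the long rim of the tray: straight white wall, 220 mm long along its own y, 8 mm thick along x, its top 14 mm above the deck; origin at the middle of its length and thickness, at the marble's height; its inner face is 4 mm from the origin towards -x
- rim_short: the short rim of the tray: straight white wall, 160 mm long along its own x, 8 mm thick along y, its top 14 mm above the deck; origin at the middle of its length and thickness, at the marble's height; its inner face is 4 mm from the origin towards -y
- pane: loose flat pane of clear, faintly greenish glass, 90 mm (x) by 120 mm (y) by 8 mm thick, about 0.2 kg, lying on the deck up to 0.25 rad askew and some 10 to 65 mm from the rims; origin: centre of its underside. Home, its axes are parallel with the corner's and its origin lies 45 mm (x) and 60 mm (y) back from it. It slides with 1 to 3 N of drag and chips when pressed on a rim with over 12 N
- tamper_mid (a point): hand-made wooden tamper, loose, 90 mm tall, 0.16 kg, standing on a square foot 60 x 60 x 16 mm (its sides push); on it an upright square handle 24 x 24 mm up to the top (grip two flat sides). The foot is firm and square to the handle but up to 8 mm off-centre in x and in y, differently each time. This point: handle axis, 45 mm above the underside; x, y along its sides, z up
- mister: chrome misting bottle with a black trigger head, 68 mm across, 190 mm tall, standing on the marble; origin under its centre; leave alone
- jar: empty glass jar with an aluminium twist cap, 76 mm across, 102 mm tall; origin under its centre; leave alone
- pot: terracotta pot, 110 mm across the mouth, 95 mm tall, on a white ceramic saucer 136 mm across; origin under its centre; leave alone
Mind the look-alikes: they are no part of the job. Of the things that look like the part that bears tamper_mid, the middle-sized one is meant.

How it is judged:
On the way, in this order (a step that is already met when the one before it is completed fails the run):
1. the tamper has been picked up off the marble (height (world z) of tamper_mid above 0.055 m), for 0.2 s.
2. the pane's long edge lies along the long rim and bears on it with more than 1 N (x of pane in the frame of corner above -0.047 m and angle between the x axis of pane and the x axis of corner, either way round below 0.03 rad and contact force between pane and rim_long above 1 N), for 0.2 s.
3. the pane's end bears on the short rim with more than 1 N while its long edge still lies along the long rim (x of pane in the frame of corner above -0.047 m and y of pane in the frame of corner above -0.062 m and angle between the x axis of pane and the x axis of corner, either way round below 0.03 rad and contact force between pane and rim_short above 1 N), for 0.2 s.
At the end, for the whole second after the job is handed in: The pane lies flat on the deck, square in the corner: within 2 mm of both rims and within 0.03 rad of parallel; the tamper stands upright on the marble (not on the tray) (x of pane in the frame of corner above -0.047 m and y of pane in the frame of corner above -0.062 m and angle between the x axis of pane and the x axis of corner, either way round below 0.03 rad and z of pane in the frame of corner below 0.002 m and angle between tamper_mid's own z axis and vertical below 0.08 rad and height (world z) of tamper_mid between 0.04 and 0.05 m and linear speed of pane below 0.01 m/s); the robot touches nothing.
It fails at once if the pane is pressed against the tray with more than 12 N (contact force between pane and rim_long above 12 N).
It fails at once if the pane is pressed against the tray with more than 12 N (contact force between pane and rim_short above 12 N).
It fails at once if the robot touches the pane other than with the tamper (contact force between any of the fingers, the arm and pane above 0.3 N).
It fails at once if the pane is tipped or lifted (angle between pane's own z axis and vertical above 0.08 rad or z of pane in the frame of corner above 0.006 m).
It fails at once if the misting bottle, jar or pot is moved by more than 15 mm (distance of any of mister, jar, pot from where it was at the start of the episode above 0.015 m).
It also fails if it takes over 72 s, if anything falls off the work surface, if the arm or the gripper's body presses on something with over 40 N, if the wrist force passes 120 N, or if a joint passes its speed limit or range.

### The arm

A 6-joint arm with a two-finger parallel gripper is mounted at the origin on the work surface. World frame = base frame: x ahead of the robot, y to its left, z up, the work surface at z = 0. Lengths are in m, angles in rad, forces in N, time in s.
With the tool pointing down it reaches from about 0.325 to 0.775 m from the base axis. Payload 5.5 kg.
Tool frame: the origin (TCP) lies midway between the tips of the shut fingers; the grasp point (between the pads) lies 19 mm behind it (r.grip_depth is the distance from the TCP to the grasp point, in m); z points along the fingers, y is the line along which they close (so a half turn about z gives the same grasp; the last joint's range is limited). The gripper opens to 88 mm and grips with 3 to 60 N. Pads are 20 mm wide; open, the fingers measure 115 mm over their backs; the gripper's body (75 mm by 178 mm) begins 61 mm behind the grasp point.
Start: joints at [1.116, 0.091, 1.231, -0, 1.82, -0.057], TCP at [0.232, 0.553, 0.223] pointing down, gripper open.
Joint ranges: [-2.87, 2.87], [-0.86, 2.18], [0.17, 2.46], [-1.51, 4.65], [0.06, 2.69], [-2.65, 2.65]. Speed limits (rad/s): [2.57, 2.57, 3.01, 3.14, 3.14, 3.14].

### API

Orientations are given as a 3x3 rotation matrix whose columns are the frame's x, y, z axes.
In Python, from cell import r, capture, camera_model, job gives the robot as it stands. The module is installed in compiled form; this text tells all that it offers.
- The arm moves only by the shell command python3 -m inch 'ROWS' [FORCE]. ROWS is JSON, a list that holds one entry, the list of rows, each a list of 5 numbers: the shift along the tool's x, y, z in units of 0.25 m (1.0 is 0.25 m), then the turn about the tool's z in units of 180 degrees (1.0 is 180 degrees), then the opening, from -1 (shut) to 1 (fully open). A call has exactly 5 rows; each row is the pose to reach, as a shift and turn from the pose commanded when the call began, along the tool's axes at that moment, turning the shorter way round; what a row does not reach only later rows make up. A row lasts 1/8 s, in which the tool goes at most 62.5 mm and 10.7 degrees, less where a joint would pass 70% of its speed; a pose out of reach is approached as far as the arm can. A call with a number of a shift or a turn outside -1 to 1 is refused whole. A call with a gripper value outside its range is refused whole. The fingers move at their own pace and stop on an object; FORCE is the grip in N (left out, the last holds). Time passes only in rows, so rows that repeat a pose let the fingers close, or fill a call up. It gives the time, the measured TCP pose, the force, the opening and the grip force at its end, in the units of the state.
- r.read_state(): the state, without advancing time (a new reading comes with each control period).
- capture(name): name is "side" or "top" or "wrist"; returns the picture (384x512x3 uint8, red, green, blue); there is no depth.
- camera_model(name): a dict with "mtx" (3x3 intrinsics, pixels), "k1" (the pictures are not rectified: a ray, as slopes to the right and down, at radius r is drawn at 1 + k1 r^2 times it, then the intrinsics apply), "world_to_cam" (4x4, takes a point from world to camera coordinates). Camera axes: x right, y up, looking along -z (the intrinsics and any distortion apply to the point x, -y, -z); pixel columns grow to the right and rows downward; lengths in m; the calibration is good to about 2 mm. A picture is of the moment at which its call begins: read the wrist's pose just before it. camera_model takes no time and is no camera call; for the wrist camera it gives the pose at the moment of the call.
- job.finish_job(): hands the job in; it is judged then, once.
The state is a dict: "clock": time; "joint_positions": joint angles; "dq": joint speeds; "tau": joint torques, N m; "ee_pos": TCP position; "tool_rot": TCP orientation; "wrist_force": force on the tool from outside, world axes, zero at the start; "torque": the same for the moment, N m; "opening": finger opening in m; "gripper_force": force on a finger pad.
Only numpy, scipy, OpenCV 4.12 (cv2) and the standard library are available. Lean on these libraries where they do the work, as an engineer would, in place of code of your own. Each camera call takes 0.05 s, during which the arm holds its last target. There are 200 camera calls.

## Working session

There is one attempt and no reset: what is moved stays moved. The work goes in short steps, Python scripts to look and compute and a shell command to move; the robot and the scene stay as the last step left them, time stands still between calls to the robot, and variables do not carry over. Pictures are saved under pics/ and viewed, at most 13 in all, crops included, and the job is handed in when it is done.

```bash
mkdir -p pics
cat > h.py <<'E'
import numpy as np, cv2
from cell import r, capture, camera_model, job
def ray(cm,u,v):
    K=np.array(cm["mtx"]);k=cm["k1"]
    p=np.linalg.inv(K)@[u,v,1]; d=p[:2]/p[2]; q=d.copy()
    for _ in range(30): q=d/(1+k*(q@q))
    W=np.array(cm["world_to_cam"]);R=W[:3,:3];t=W[:3,3]
    return -R.T@t, R.T@np.array([q[0],-q[1],-1.])
def onz(cm,u,v,z):
    o,d=ray(cm,u,v); return o+d*(z-o[2])/d[2]
def proj(cm,P):
    W=np.array(cm["world_to_cam"]);c=W[:3,:3]@np.array(P)+W[:3,3]
    q=np.array([c[0],-c[1]])/-c[2]; q=q*(1+cm["k1"]*(q@q))
    p=np.array(cm["mtx"])@[q[0],q[1],1]; return p[:2]
def snap(cam,name,crop=None,s=1.5):
    cm=camera_model(cam); im=capture(cam); b=im[:,:,::-1].copy()
    cv2.imwrite(f"pics/{name}_raw.png",b)
    if crop: x0,y0,x1,y1=crop; b=b[y0:y1,x0:x1]
    cv2.imwrite(f"pics/{name}.png",cv2.resize(b,None,fx=s,fy=s,interpolation=cv2.INTER_CUBIC)); return cm,im
def st():
    s=r.read_state(); print(round(s["clock"],2),np.round(s["ee_pos"],4),np.round(s["tool_rot"],3).tolist(),np.round(s["wrist_force"],2),s["opening"],s["gripper_force"])
E
python3 - <<'E'
from h import *
snap("top","top0"); snap("side","side0"); st()
for c in("top","side"):
    cm=camera_model(c); print(np.round(cm["mtx"],1).tolist(),cm["k1"],np.round(ray(cm,256,192),3).tolist())
E
```

```text
0.1 [0.2323 0.5529 0.2216] [[-0.922, 0.387, -0.001], [0.387, 0.922, -0.002], [0.0, -0.002, -1.0]] [ 0.1   0.22 -0.63] 0.08776617210775861 0.0
[[368.3, 0.0, 262.3], [0.0, 368.3, 195.8], [0.0, 0.0, 1.0]] 0.007513936376855256 [[0.332, -0.04, 1.087], [0.151, 0.023, -0.988]]
[[406.3, 0.0, 253.3], [0.0, 406.3, 186.5], [0.0, 0.0, 1.0]] 0.013319741321969768 [[0.32, -0.735, 0.898], [0.163, 0.618, -0.769]]
```

View pics/top0.png

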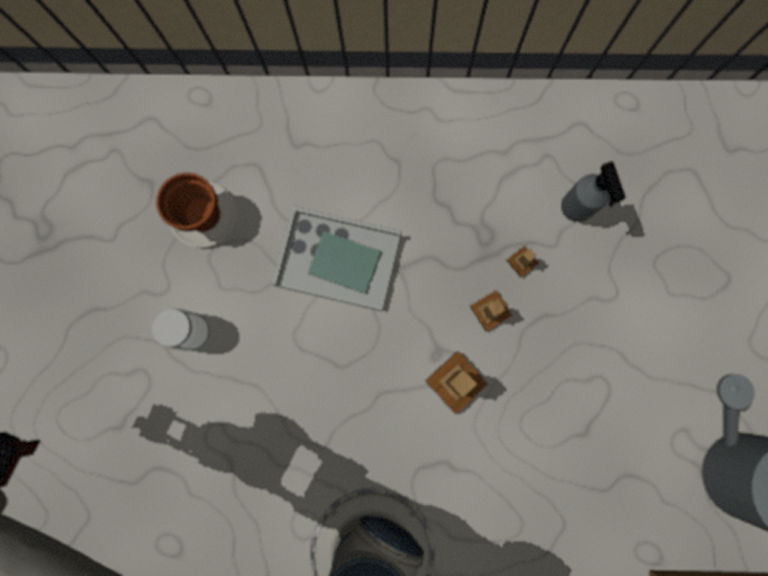

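View pics/side0.png

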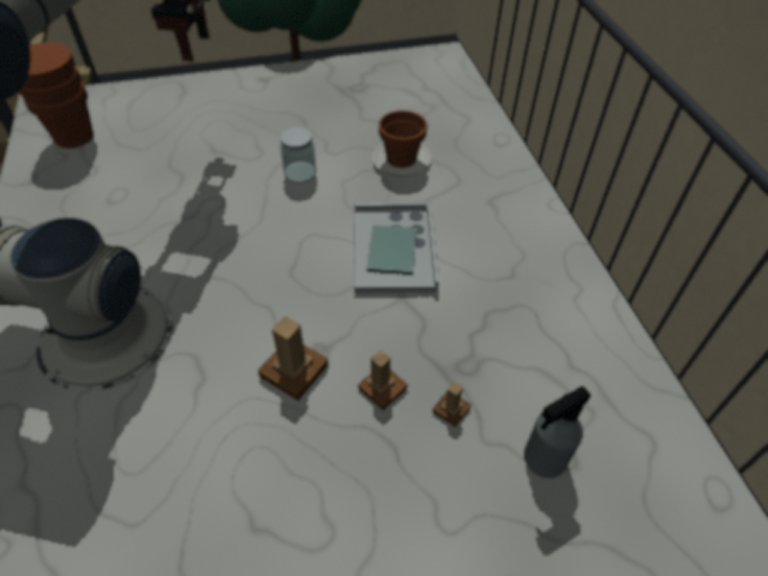

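Top view (display px): three wooden tampers, small (522,262), middle (491,311) and large (456,382). The middle one fits "middle-sized", with a foot that should measure about 60 mm. The tray is around (340,260) with its rims' corner at about (296,212), and the pane is at (345,262). I'll confirm in a crop and measure.

Run:
```python
from h import *
cm=camera_model("top"); b=cv2.imread("pics/top0_raw.png")
cv2.imwrite("pics/crop1.png",cv2.resize(b[130:285,175:370],None,fx=4,fy=4,interpolation=cv2.INTER_CUBIC)[:600,:800])
hsv=cv2.cvtColor(b,cv2.COLOR_BGR2HSV)
def blobs(m,z,amin):
    for c in cv2.findContours(m,cv2.RETR_EXTERNAL,cv2.CHAIN_APPROX_NONE)[0]:
        if cv2.contourArea(c)<amin: continue
        P=np.array([onz(cm,*p[0],z)[:2] for p in c],np.float32)
        R=cv2.minAreaRect(P); print(np.round(c.reshape(-1,2).mean(0)),"c",np.round(R[0],4),"size",np.round(R[1],4),"ang",round(R[2],1), np.round(cv2.boxPoints(R),3).tolist())
print("wood");blobs(cv2.inRange(hsv,(5,90,60),(25,255,255)),0.016,80)
print("pane");
m=cv2.inRange(hsv,(60,30,60),(95,255,255));blobs(m,0.028,300)
print("hsv",[hsv[v,u].tolist() for u,v in((230,175),(200,180),(327,200),(330,210),(240,195),(150,200))])
cm2=camera_model("side");b2=cv2.imread("pics/side0_raw.png")
```

```text
wood
[304. 254.] c [ 0.3165 -0.1568] size [0.0858 0.0846] ang 43.2 [[0.25600001215934753, -0.1550000011920929], [0.3140000104904175, -0.21699999272823334], [0.37700000405311584, -0.15800000727176666], [0.3190000057220459, -0.09700000286102295]]
[326. 207.] c [ 0.4549 -0.2238] size [0.0587 0.0603] ang 31.7 [[0.414000004529953, -0.21400000154972076], [0.44600000977516174, -0.26499998569488525], [0.4959999918937683, -0.23399999737739563], [0.46399998664855957, -0.18299999833106995]]
[348. 174.] c [ 0.5549 -0.2865] size [0.0438 0.0492] ang 44.1 [[0.5220000147819519, -0.2840000092983246], [0.5559999942779541, -0.3190000057220459], [0.5879999995231628, -0.289000004529953], [0.5540000200271606, -0.2540000081062317]]
[124. 134.] c [0.6682 0.3863] size [0.1181 0.1139] ang 46.6 [[0.5860000252723694, 0.382999986410141], [0.6690000295639038, 0.30399999022483826], [0.75, 0.38999998569488525], [0.6669999957084656, 0.46799999475479126]]
pane
[229. 174.] c [0.5463 0.0646] size [0.1223 0.0898] ang 70.7 [[0.48399999737739563, 0.02199999988079071], [0.5680000185966492, -0.00800000037997961], [0.609000027179718, 0.1080000028014183], [0.5239999890327454, 0.13699999451637268]]
hsv [[80, 51, 114], [36, 9, 145], [17, 131, 117], [17, 125, 98], [60, 10, 128], [30, 16, 148]]
```

View pics/crop1.png

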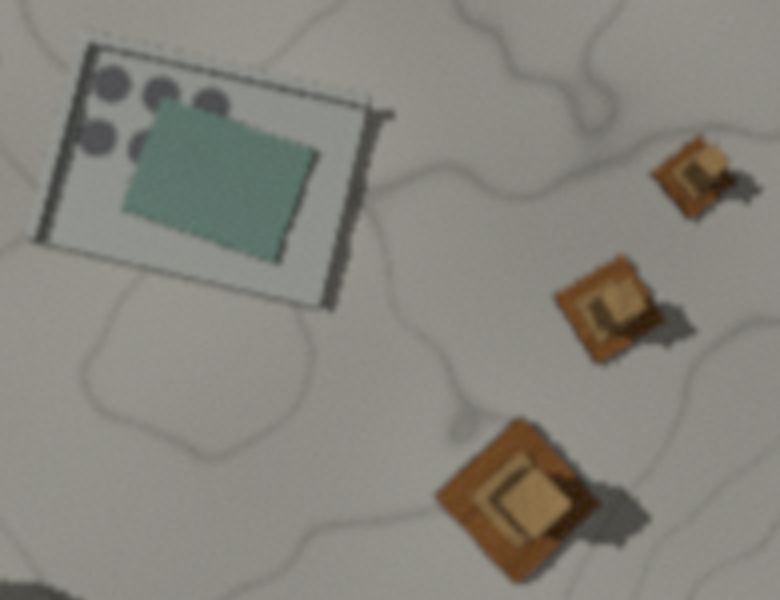

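The crop confirms it: the middle tamper's foot measures 59x60 mm (crop px (610,308)). The tray's inner corner is near crop (92,50), and the pane is askew by a few degrees. Next I'll get a rough tray frame, then move above the tamper.

Run:
```python
from h import *
cm=camera_model("top"); f=lambda u,v,z:onz(cm,175+u/4-.4,130+v/4-.4,z)[:2]
for n,a,b,z in(("front",(60,245),(310,302),.02),("farTop",(100,44),(365,103),.034),("left",(88,50),(40,238),.034),("right",(370,110),(330,305),.02)):
    A,B=f(*a,z),f(*b,z); print(n,np.round(A,4),np.round(B,4),np.degrees(np.arctan2(*(B-A)[::-1])))
s=r.read_state(); R=np.array(s["tool_rot"]); 
t=np.array([0.40,-0.19,0.24]); print((R.T@(t-s["ee_pos"]))/.25)
st(); W=np.linalg.inv(np.array(camera_model("wrist")["world_to_cam"])); print("wristcam in tool",np.round(R.T@(W[:3,3]-s["ee_pos"]),3),np.round(R.T@W[:3,:3],2).tolist())
```

```text
front [0.4959 0.1798] [ 0.4564 -0.0043] -102.10335024636494
farTop [0.6443 0.1537] [ 0.6023 -0.0424] -102.08240766540322
left [0.6396 0.1624] [0.4987 0.1916] 168.2814217848591
right [ 0.6006 -0.0463] [ 0.4544 -0.019 ] 169.4216027442828
[-1.76952304 -2.47987274 -0.06937645]
0.1 [0.2323 0.5529 0.2216] [[-0.922, 0.387, -0.001], [0.387, 0.922, -0.002], [0.0, -0.002, -1.0]] [ 0.1   0.22 -0.63] 0.08776617210775861 0.0
wristcam in tool [ 0.069  0.001 -0.162] [[-0.0, 0.97, 0.26], [1.0, 0.0, -0.0], [-0.0, 0.26, -0.97]]
```

```bash
python3 -m inch '[[[-0.2,-0.13,0,0,1],[-0.4,-0.26,0,0,1],[-0.6,-0.39,0,0,1],[-0.8,-0.52,0,0,1],[-0.96,-0.645,0,0,1]]]'
python3 -m inch '[[[-0.2,-0.13,0,0.04,1],[-0.4,-0.26,0,0.08,1],[-0.6,-0.39,0,0.12,1],[-0.8,-0.52,0,0.16,1],[-0.96,-0.645,0,0.197,1]]]'
python3 -m inch '[[[0,0,0,0,1],[0,0,0,0,1],[0,0,0,0,1],[0,0,0,0,1],[0,0,0,0,1]]]'
python3 - <<'E'
from h import *
import pickle
cm,im=snap("wrist","w1"); st(); pickle.dump(cm,open("w1.pkl","wb"))
E
```

```text
clock: 0.72
ee_pos: [0.392, 0.3095, 0.2221]
tool_rot: [[-0.922, 0.388, -0.0], [0.388, 0.922, -0.001], [0.0, -0.001, -1.0]]
wrist_force: [-0.3, -0.1, 0.4]
opening: 0.0879
gripper_force: 0.0
clock: 1.35
ee_pos: [0.5508, 0.0678, 0.2219]
tool_rot: [[-0.522, 0.853, -0.001], [0.853, 0.522, -0.0], [0.0, -0.001, -1.0]]
wrist_force: [0.9, 0.7, 0.7]
opening: 0.0876
gripper_force: 0.0
clock: 1.98
ee_pos: [0.5498, 0.0707, 0.2229]
tool_rot: [[-0.527, 0.85, 0.0], [0.85, 0.527, 0.0], [-0.0, 0.0, -1.0]]
wrist_force: [0.3, 0.9, -0.3]
opening: 0.0878
gripper_force: 0.0
2.02 [0.5498 0.0705 0.2228] [[-0.527, 0.85, 0.0], [0.85, 0.527, 0.0], [-0.0, 0.0, -1.0]] [ 0.52 -0.22  0.42] 0.08782060870351519 0.0
```

View pics/w1.png

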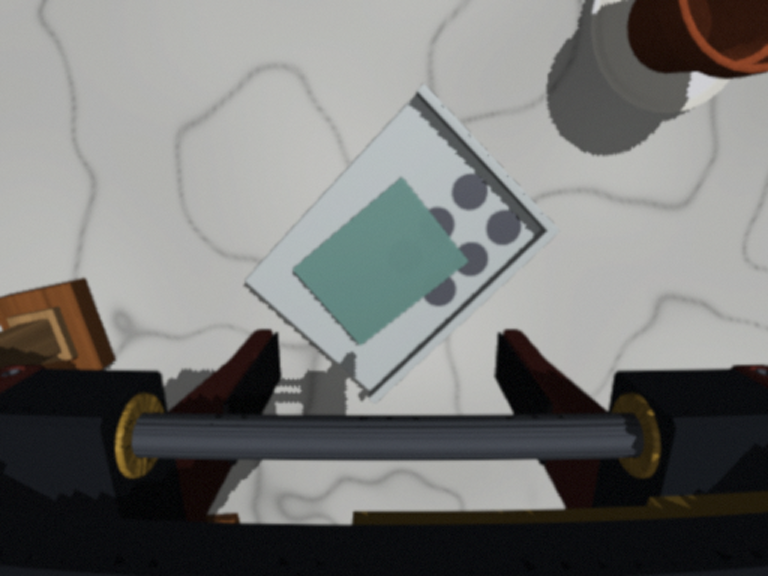

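The wrist view shows the tray with its rims' corner at (547,230), the open deck corner at (247,283), the pane centred at (380,262), and the pot at upper right, well clear.

```bash
cat > tray.py <<'E'
from h import *
import pickle
cm=pickle.load(open("w1.pkl","rb")); b=cv2.imread("pics/w1_raw.png"); g=cv2.cvtColor(b,cv2.COLOR_BGR2GRAY).astype(float)
f=lambda u,v,z:onz(cm,u,v,z)[:2]
hsv=cv2.cvtColor(b,cv2.COLOR_BGR2HSV); m=cv2.inRange(hsv,(65,50,60),(100,255,255))
c=max(cv2.findContours(m,cv2.RETR_EXTERNAL,cv2.CHAIN_APPROX_NONE)[0],key=cv2.contourArea)
R=cv2.minAreaRect(np.array([f(*p[0],.028) for p in c],np.float32)); print("pane",R)
for n,a,q,z in(("front",(405,106),(258,271),.02),("ySide",(256,291),(352,381),.02),("shortOut",(430,95),(540,213),.034),("longOut",(542,241),(385,392),.034)):
    A=f(a[0]/1.5-.2,a[1]/1.5-.2,z);B=f(q[0]/1.5-.2,q[1]/1.5-.2,z);d=(B-A);print(n,np.round(A,4),np.round(B,4),np.degrees(np.arctan2(d[1],d[0])))
    th=np.radians(-12);X=np.array([np.cos(th),np.sin(th)]);Y=np.array([-X[1],X[0]]);M=(A+B)/2
    print("  X",round(M@X,4),"Y",round(M@Y,4))
print(np.array(R[0])@X,np.array(R[0])@Y)
E
python3 tray.py
```

```text
pane ((0.5468500852584839, 0.06652651727199554), (0.11967577040195465, 0.08895143866539001), 71.2341537475586)
front [0.4966 0.1851] [0.4598 0.0049] -101.5331027112477
  X 0.448 Y 0.1924
ySide [ 0.4666 -0.012 ] [ 0.5824 -0.0419] -14.469919062167762
  X 0.5187 Y 0.0827
shortOut [0.5092 0.1998] [0.6334 0.1726] -12.361217340626466
  X 0.5201 Y 0.3009
longOut [0.6485 0.1551] [ 0.6105 -0.029 ] -101.65007513612935
  X 0.6026 Y 0.1926
0.5210684581664257 0.17876927910470575
```

```bash
python3 -m inch '[[[-0.16,-0.19,0,0,1],[-0.32,-0.38,0,0,1],[-0.48,-0.57,0,0,1],[-0.64,-0.76,0,0,1],[-0.8,-0.944,0,0,1]]]' >/dev/null
python3 -m inch '[[[0,0,0,0,1],[0,0,0,0,1],[0,0,0,0,1],[0,0,0,0,1],[0,0,0,0,1]]]'
python3 - <<'E'
from h import *
import pickle
cm,im=snap("wrist","w2"); st(); pickle.dump(cm,open("w2.pkl","wb"))
E
```

```text
clock: 3.28
ee_pos: [0.455, -0.2235, 0.2227]
tool_rot: [[-0.528, 0.85, 0.0], [0.85, 0.528, -0.0], [-0.0, 0.0, -1.0]]
wrist_force: [-0.2, -0.2, -0.6]
opening: 0.0883
gripper_force: 0.0
3.33 [ 0.4549 -0.2237  0.2227] [[-0.527, 0.85, 0.0], [0.85, 0.527, 0.0], [-0.0, 0.0, -1.0]] [ 0.1  -0.1  -0.12] 0.08812689944958095 0.0
```

View pics/w2.png

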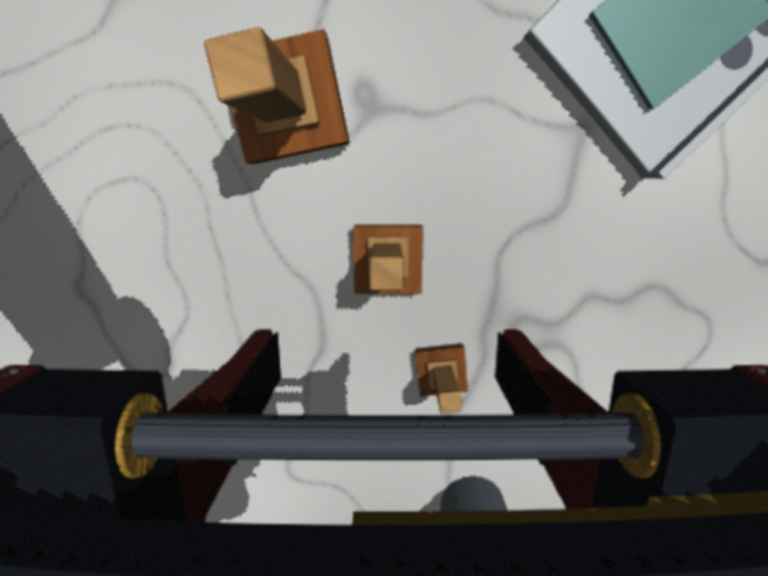

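The wrist view has the middle tamper's foot spanning (353,225)-(423,296) and its handle-top face at about (387,274), square to the image axes. The small tamper (442,375) and the large one (280,100) are clear of the fingers.

Run:
```python
from h import *
import pickle
cm=pickle.load(open("w2.pkl","rb")); b=cv2.imread("pics/w2_raw.png")
s=r.read_state();R=np.array(s["tool_rot"]);p=np.array(s["ee_pos"])
hsv=cv2.cvtColor(b,cv2.COLOR_BGR2HSV)
roi=np.zeros(b.shape[:2],np.uint8);roi[140:205,225:295]=255
m=cv2.inRange(hsv,(3,90,40),(25,255,255))&roi
c=max(cv2.findContours(m,cv2.RETR_EXTERNAL,cv2.CHAIN_APPROX_NONE)[0],key=cv2.contourArea)
P=np.array([(R.T@(onz(cm,*q[0],.016)-p))[:2] for q in c],np.float32);print("foot in tool",cv2.minAreaRect(P),P.min(0),P.max(0))
print("hsv top",hsv[182,258],hsv[168,258],hsv[150,240])
m=cv2.inRange(hsv,(10,60,135),(30,175,255))&roi
k=cv2.morphologyEx(m,cv2.MORPH_OPEN,np.ones((9,9),np.uint8))
for c in cv2.findContours(k,cv2.RETR_EXTERNAL,cv2.CHAIN_APPROX_NONE)[0]:
    P=np.array([(R.T@(onz(cm,*q[0],.09)-p))[:2] for q in c],np.float32);print(cv2.boundingRect(c),"handle",cv2.minAreaRect(P))
for u,v in((387,273),(370,257),(404,290)): print((R.T@(onz(cm,u/1.5-.2,v/1.5-.2,.09)-p))[:2])
```

```text
foot in tool ((0.000734945759177208, 0.0012318380177021027), (0.05944845825433731, 0.05923373997211456), 1.961708221642766e-06) [-0.02898929 -0.02838503] [0.03045918 0.03084872]
hsv top [ 17 127 157] [ 17 127  84] [ 12  96 109]
(247, 172, 25, 21) handle ((0.00491726491600275, 0.0022426098585128784), (0.025248225778341293, 0.021456291899085045), 89.9986343383789)
[0.00522507 0.00102023]
[ 0.01655697 -0.01074219]
[-0.00704956  0.01301613]
```

```bash
python3 -m inch '[[[0.02,0.006,0.15,0,1],[0.02,0.006,0.3,0,1],[0.02,0.006,0.45,0,1],[0.02,0.006,0.6,0,1],[0.02,0.006,0.74,0,1]]]' 30
python3 -m inch '[[[0,0,0,0,1],[0,0,0,0,-1],[0,0,0,0,-1],[0,0,0,0,-1],[0,0,0,0,-1]]]' 30
python3 -m inch '[[[0,0,0,0,-1],[0,0,0,0,-1],[0,0,-0.1,0,-1],[0,0,-0.2,0,-1],[0,0,-0.3,0,-1]]]' 30
```

```text
clock: 3.95
ee_pos: [0.4531, -0.2189, 0.0363]
tool_rot: [[-0.527, 0.85, -0.0], [0.85, 0.527, 0.0], [0.0, -0.0, -1.0]]
wrist_force: [0.3, -0.2, -0.1]
opening: 0.088
gripper_force: 0.0
clock: 4.58
ee_pos: [0.4536, -0.2195, 0.0384]
tool_rot: [[-0.526, 0.85, 0.001], [0.85, 0.526, -0.001], [-0.001, 0.001, -1.0]]
wrist_force: [0.0, 0.0, -0.5]
opening: 0.0511
gripper_force: 0.0
clock: 5.2
ee_pos: [0.4529, -0.2191, 0.1128]
tool_rot: [[-0.526, 0.85, -0.001], [0.85, 0.526, 0.001], [0.001, -0.001, -1.0]]
wrist_force: [0.4, -0.5, -2.1]
opening: 0.0241
gripper_force: 30.0
```

```bash
python3 -m inch '[[[0.1,0.07,-0.02,0.04,-1],[0.3,0.2,-0.02,0.09,-1],[0.5,0.33,-0.02,0.14,-1],[0.7,0.46,-0.02,0.19,-1],[0.9,0.6,-0.02,0.242,-1]]]' 60
python3 -m inch '[[[0,0,0,0,-1],[0,0,0,0,-1],[0,0,0,0,-1],[0,0,0,0,-1],[0,0,0,0,-1]]]' >/dev/null
cat > xy.py <<'E'
from h import *
th=np.radians(-11.8);X=np.array([np.cos(th),np.sin(th)]);Y=np.array([-X[1],X[0]])
def pos():
    s=r.read_state();p=np.array(s["ee_pos"]);R=np.array(s["tool_rot"]);F=np.array(s["wrist_force"])
    print("t%.2f X %.4f Y %.4f z %.4f yaw_y %.2f FX %.2f FY %.2f Fz %.2f op %.4f"%(s["clock"],p[:2]@X,p[:2]@Y,p[2],np.degrees(np.arctan2(R[1,1],R[0,1])),F[:2]@X,F[:2]@Y,F[2],s["opening"]))
if __name__=="__main__": pos()
E
python3 xy.py
```

```text
clock: 5.82
ee_pos: [0.4619, 0.0441, 0.1174]
tool_rot: [[0.192, 0.981, -0.0], [0.981, -0.192, 0.0], [-0.0, -0.0, -1.0]]
wrist_force: [1.1, 0.1, -1.2]
opening: 0.0233
gripper_force: 60.0
t6.45 X 0.4441 Y 0.1352 z 0.1176 yaw_y -10.83 FX -0.21 FY -0.27 Fz -1.94 op 0.0234
```

```bash
python3 -m inch '[[[0.09,-0.03,0,0.006,-1],[0.183,-0.054,0,0.006,-1],[0.183,-0.054,0.08,0.006,-1],[0.183,-0.054,0.16,0.006,-1],[0.183,-0.054,0.224,0.006,-1]]]' 60 >/dev/null
python3 -m inch '[[[0,0,0,0,-1],[0,0,0,0,-1],[0,0,0,0,-1],[0,0,0,0,-1],[0,0,0,0,-1]]]' >/dev/null
python3 - <<'E'
from xy import *
import pickle
pos(); cm,im=snap("wrist","w3"); pickle.dump(cm,open("w3.pkl","wb")); snap("side","s3"); snap("top","t3"); pos()
a=cv2.imread("pics/w3_raw.png");b=cv2.imread("pics/s3_raw.png")[110:220,190:330]
b=cv2.resize(b,None,fx=2.7,fy=2.7)
h=np.zeros((600,800,3),np.uint8);h[:297,:378]=b;h[:298,380:]=cv2.resize(cv2.imread("pics/t3_raw.png")[120:220,175:316],(420,298));h[300:,:400]=cv2.resize(a,(400,300));cv2.imwrite("pics/m3.png",h)
E
```

```text
t7.70 X 0.4294 Y 0.1818 z 0.0694 yaw_y -11.85 FX -23.11 FY -2.92 Fz 46.25 op 0.0235
t7.85 X 0.4294 Y 0.1818 z 0.0694 yaw_y -11.84 FX -23.13 FY -3.96 Fz 46.38 op 0.0236
```

View pics/m3.png

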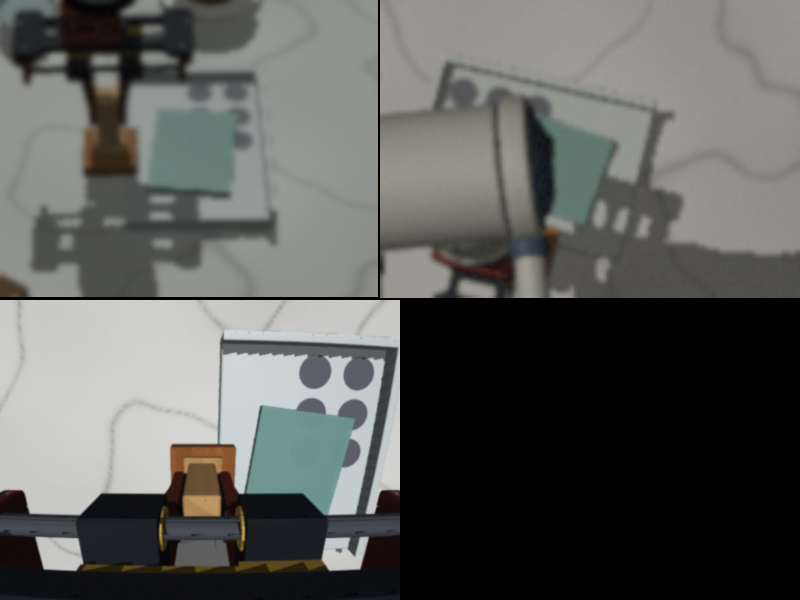

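The foot is resting on the deck (Fz 46 N), so the tamper hangs lower in the grip than I assumed. I'll back up and check.

```bash
python3 -m inch '[[[0,0,-0.04,0,-1],[0,0,-0.1,0,-1],[0,0,-0.16,0,-1],[0,0,-0.16,0,-1],[0,0,-0.16,0,-1]]]' 60 >/dev/null
python3 - <<'E'
from xy import *
import pickle
pos(); cm,im=snap("wrist","w4"); pickle.dump(cm,open("w4.pkl","wb")); cs,_=snap("side","s4",(190,90,330,220),4); pos(); pickle.dump(cs,open("s4.pkl","wb"))
a=cv2.imread("pics/w4_raw.png")[180:384,120:400];b=cv2.imread("pics/s4_raw.png")[90:220,190:330]
h=np.zeros((600,790,3),np.uint8);h[:557,:400]=cv2.resize(b,(400,371))[:557] if 0 else 0
h[:371,:400]=cv2.resize(b,(400,371));h[:280,405:]=cv2.resize(a,(385,280));cv2.imwrite("pics/m4.png",h[:372])
E
```

```text
t8.47 X 0.4294 Y 0.1813 z 0.1009 yaw_y -11.84 FX -0.04 FY 0.80 Fz -2.52 op 0.0239
t8.57 X 0.4292 Y 0.1813 z 0.1007 yaw_y -11.83 FX 0.73 FY -0.71 Fz -0.97 op 0.0235
```

View pics/m4.png

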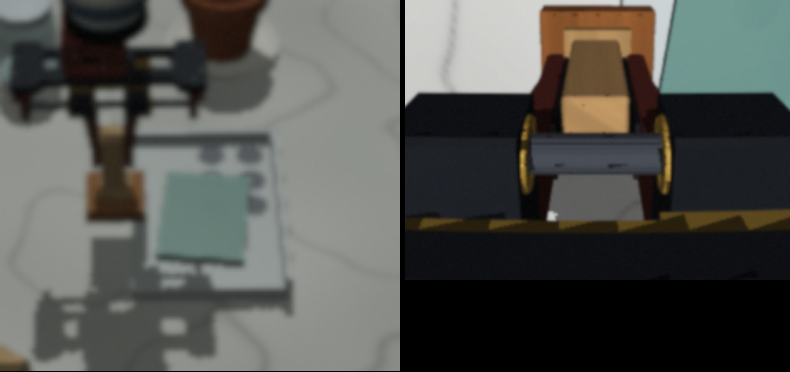

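Run:
```python
from xy import *
import pickle
cm=pickle.load(open("w4.pkl","rb"))
q=lambda u,v:((u-405)/1.375+120,v/1.373+180)
s=r.read_state();p=np.array(s["ee_pos"]);R=np.array(s["tool_rot"])
def zw(a,b,w):
    o,d=ray(cm,*q(*a));_,e=ray(cm,*q(*b)); d/=-d[2];e/=-e[2]
    h=w/np.linalg.norm(d-e); mid=R.T@(o+h*(d+e)/2-p); print("z rel TCP",round(o[2]-h-p[2],4),"mid in tool",np.round(mid,4))
zw((562,95),(631,95),.024)   # top edge of handle
zw((541,8),(655,8),.060)   # far edge of foot
zw((542,45),(655,45),.060)
```

```text
z rel TCP 0.0363 mid in tool [ 0.01    0.0013 -0.0363]
z rel TCP -0.0403 mid in tool [0.0231 0.0024 0.0403]
z rel TCP -0.0371 mid in tool [0.0037 0.0027 0.0371]
```

```bash
python3 -m inch '[[[0,0,0.04,0,-1],[0,0,0.08,0,-1],[0,0,0.112,0,-1],[0,0,0.112,0,-1],[0,0,0.112,0,-1]]]' 60 >/dev/null; python3 xy.py
python3 -m inch '[[[0,0.012,0,0,-1],[0,0.03,0,0,-1],[0,0.05,0,0,-1],[0,0.07,0,0,-1],[0,0.08,0,0,-1]]]' 60 >/dev/null; python3 xy.py
```

```text
t9.20 X 0.4297 Y 0.1815 z 0.0738 yaw_y -11.83 FX -0.53 FY 0.31 Fz -1.93 op 0.0237
t9.82 X 0.4498 Y 0.1813 z 0.0735 yaw_y -11.84 FX -1.07 FY -0.27 Fz -2.39 op 0.0238
```

```bash
python3 -m inch '[[[0,0.008,0.004,0,-1],[0,0.016,0.004,0,-1],[0,0.024,0.004,0,-1],[0,0.032,0.004,0,-1],[0,0.04,0.004,0,-1]]]' 60 >/dev/null; python3 xy.py
python3 -m inch '[[[0,0.006,0,0,-1],[0,0.012,0,0,-1],[0,0.018,0,0,-1],[0,0.024,0,0,-1],[0,0.024,0,0,-1]]]' 60 >/dev/null
python3 - <<'E'
from xy import *
import pickle
pos();cm,_=snap("wrist","w5");pos();pickle.dump(cm,open("w5.pkl","wb"))
E
```

```text
t10.45 X 0.4597 Y 0.1815 z 0.0726 yaw_y -11.83 FX -0.17 FY 1.21 Fz -2.22 op 0.0236
t11.07 X 0.4659 Y 0.1814 z 0.0727 yaw_y -11.83 FX 0.21 FY 0.53 Fz -1.26 op 0.0237
t11.12 X 0.4658 Y 0.1814 z 0.0728 yaw_y -11.83 FX 0.35 FY -0.57 Fz -2.91 op 0.0239
```

View pics/w5.png

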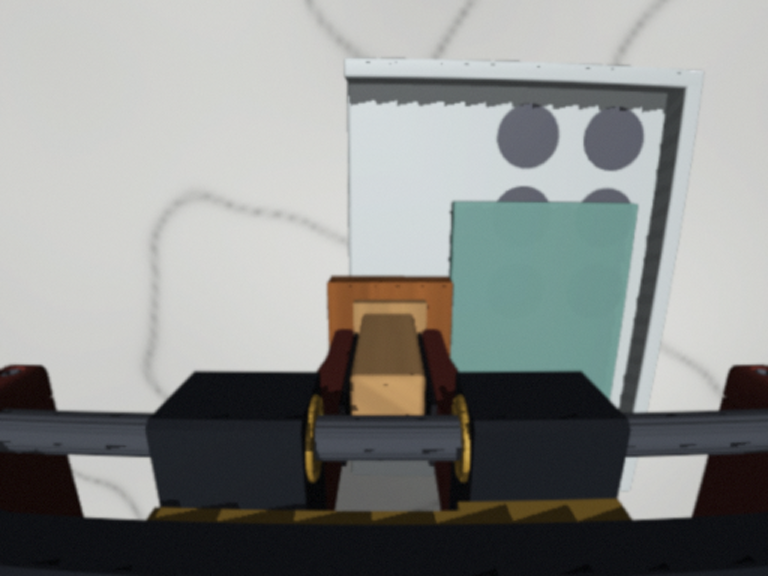

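The pane now sits flush against the foot, with edges at u≈453 and u≈637. A gap of about 15 px remains to the dark inner long rim.

Run:
```python
from xy import *
import pickle
cm=pickle.load(open("w5.pkl","rb"))
f=lambda u,v,z:onz(cm,u/1.5-.2,v/1.5-.2,z)[:2]
for n,a,b,z in(("shortOutTop",(350,59),(695,70),.034),("deckLeft",(349,110),(350,268),.02),("longOutTop",(702,80),(650,385),.034),("longInTop",(684,95),(635,400),.034),("paneFar",(637,208),(612,385),.028),("paneEnd",(456,203),(632,205),.028),("paneNear",(453,206),(452,280),.028)):
    A,B=f(*a,z),f(*b,z);d=B-A;print(n,"yaw",round(np.degrees(np.arctan2(d[1],d[0])),2),"X",round(A@X,4),round(B@X,4),"Y",round(A@Y,4),round(B@Y,4))
```

```text
shortOutTop yaw -12.36 X 0.4505 0.6029 Y 0.3018 0.3003
deckLeft yaw -102.62 X 0.4485 0.4474 Y 0.283 0.2075
longOutTop yaw -102.8 X 0.6068 0.6042 Y 0.2963 0.1479
longInTop yaw -102.44 X 0.5991 0.5974 Y 0.2896 0.1393
paneFar yaw -101.7 X 0.5868 0.5869 Y 0.2388 0.1452
paneEnd yaw -11.97 X 0.4988 0.5841 Y 0.2404 0.2402
paneNear yaw -100.52 X 0.4974 0.4982 Y 0.239 0.2031
```

```bash
python3 -m inch '[[[0,0.008,0,0.004,-1],[0,0.016,0,0.004,-1],[0,0.022,0,0.004,-1],[0,0.028,0,0.004,-1],[0,0.032,0,0.004,-1]]]' 60 >/dev/null; python3 xy.py
python3 -m inch '[[[0,0.001,0,0,-1],[0,0.002,0,0,-1],[0,0.003,0,0,-1],[0,0.004,0,0,-1],[0,0.004,0,0,-1]]]' 60 >/dev/null; python3 xy.py
python3 -m inch '[[[0,0.001,0,0,-1],[0,0.002,0,0,-1],[0,0.003,0,0,-1],[0,0.004,0,0,-1],[0,0.004,0,0,-1]]]' 60 >/dev/null; python3 xy.py
```

```text
t11.75 X 0.4737 Y 0.1814 z 0.0726 yaw_y -12.55 FX -1.65 FY 0.65 Fz -0.78 op 0.0237
t12.38 X 0.4746 Y 0.1814 z 0.0726 yaw_y -12.55 FX -0.78 FY -0.08 Fz -0.91 op 0.0235
t13.00 X 0.4756 Y 0.1814 z 0.0726 yaw_y -12.55 FX -1.54 FY 0.12 Fz 0.06 op 0.0232
```

```bash
python3 -m inch '[[[0,0.001,0,0,-1],[0,0.001,0,0,-1],[0,0.002,0,0,-1],[0,0.002,0,0,-1],[0,0.002,0,0,-1]]]' 60 >/dev/null; python3 xy.py
python3 -m inch '[[[0,0.001,0,0,-1],[0,0.001,0,0,-1],[0,0.002,0,0,-1],[0,0.002,0,0,-1],[0,0.002,0,0,-1]]]' 60 >/dev/null; python3 xy.py
python3 -m inch '[[[0,0.001,0,0,-1],[0,0.001,0,0,-1],[0,0.002,0,0,-1],[0,0.002,0,0,-1],[0,0.002,0,0,-1]]]' 60 >/dev/null; python3 xy.py
```

```text
t13.62 X 0.4761 Y 0.1814 z 0.0726 yaw_y -12.55 FX -0.79 FY -0.73 Fz -0.78 op 0.0239
t14.25 X 0.4765 Y 0.1814 z 0.0726 yaw_y -12.55 FX -2.14 FY -0.63 Fz -0.49 op 0.0235
t14.88 X 0.4767 Y 0.1813 z 0.0726 yaw_y -12.55 FX -5.37 FY -0.11 Fz 0.70 op 0.0239
```

```bash
python3 -m inch '[[[0,0.0005,0,0,-1],[0,0.0005,0,0,-1],[0,0.0005,0,0,-1],[0,0.0005,0,0,-1],[0,0.0005,0,0,-1]]]' 60 >/dev/null
python3 - <<'E'
from xy import *
import pickle
pos();cm,_=snap("wrist","w6");pos();pickle.dump(cm,open("w6.pkl","wb"))
E
```

```text
t15.50 X 0.4767 Y 0.1813 z 0.0725 yaw_y -12.55 FX -5.58 FY -0.59 Fz 1.55 op 0.0240
t15.55 X 0.4767 Y 0.1813 z 0.0725 yaw_y -12.55 FX -5.55 FY -0.03 Fz 1.40 op 0.0237
```

View pics/w6.png

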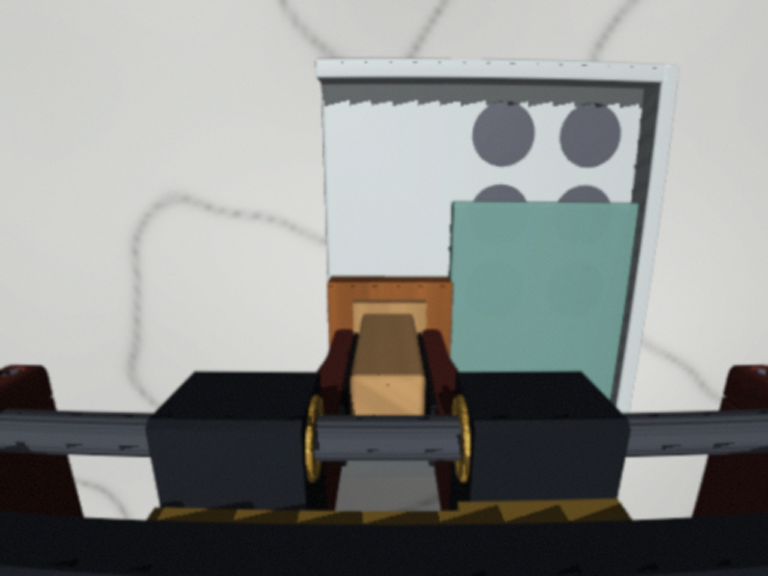

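Flush against the rim at −5.5 N. Total push less drag leaves roughly 3 N or more on the rim, held for over 0.6 s. Now I'll back off, lift and go round to the pane's near-y end.

```bash
sed -i 's/-11.8/-12.5/' xy.py; python3 -m inch '[[[0,-0.02,0,0,-1],[0,-0.06,0,0,-1],[0,-0.06,-0.06,0,-1],[0,-0.06,-0.12,0,-1],[0,-0.06,-0.16,0,-1]]]' 60 >/dev/null
python3 - <<'E'
from xy import *
import pickle
pos();cm=pickle.load(open("w6.pkl","rb"))
f=lambda u,v,z:onz(cm,u/1.5-.2,v/1.5-.2,z)[:2]
for n,a,b,z in(("shortOutTop",(322,60),(670,67),.034),("deckLeft",(323,110),(328,268),.02),("longInTop",(661,90),(625,365),.034),("paneFar",(637,208),(612,385),.028),("paneEnd",(456,203),(632,204),.028)):
    A,B=f(*a,z),f(*b,z);d=B-A;print(n,"yaw",round(np.degrees(np.arctan2(d[1],d[0])),2),"X",round(A@X,4),round(B@X,4),"Y",round(A@Y,4),round(B@Y,4))
s=r.read_state(); p=np.array(s["ee_pos"])[:2]
E
```

```text
t16.18 X 0.4608 Y 0.1874 z 0.1149 yaw_y -12.55 FX 0.09 FY 0.10 Fz -1.42 op 0.0238
shortOutTop yaw -12.7 X 0.4471 0.5994 Y 0.3072 0.3067
deckLeft yaw -102.58 X 0.4449 0.4448 Y 0.2888 0.2133
longInTop yaw -102.18 X 0.5963 0.5971 Y 0.2969 0.1654
paneFar yaw -102.4 X 0.5951 0.5953 Y 0.2445 0.1511
paneEnd yaw -12.36 X 0.5074 0.5924 Y 0.2462 0.2464
```

```bash
python3 -m inch '[[[-0.2,0,0,0,-1],[-0.394,0.05,0,0,-1],[-0.394,0.2,0,0,-1],[-0.394,0.3,0,0,-1],[-0.394,0.355,0,0,-1]]]' 60 >/dev/null
python3 -m inch '[[[0,0,0,0,-1],[0,0,0,0,-1],[0,0,0.05,0,-1],[0,0,0.1,0,-1],[0,0,0.12,0,-1]]]' 60 >/dev/null
python3 - <<'E'
from xy import *
import pickle
pos();cm,_=snap("wrist","w7",(100,0,512,384),1.5);pos();pickle.dump(cm,open("w7.pkl","wb"))
E
```

```text
t17.43 X 0.5476 Y 0.0886 z 0.0807 yaw_y -12.54 FX 0.16 FY -0.61 Fz -2.26 op 0.0240
t17.48 X 0.5476 Y 0.0886 z 0.0805 yaw_y -12.55 FX -0.20 FY 0.07 Fz -1.70 op 0.0237
```

View pics/w7.png

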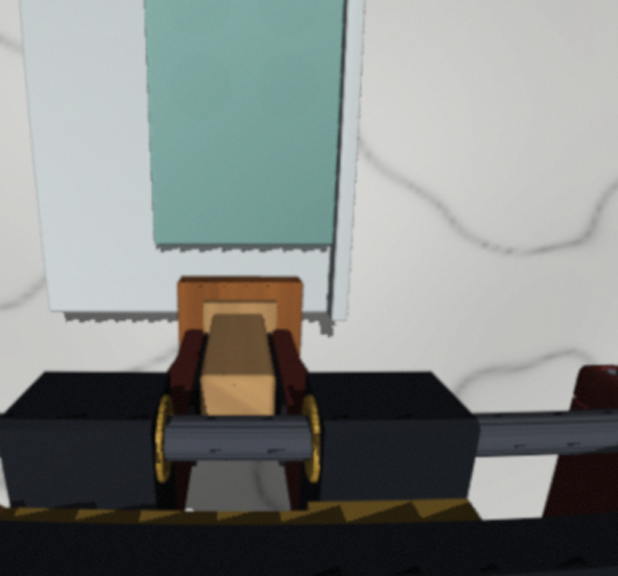

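The pane is flush along the long rim, with its near end at crop v≈247. The foot (180–302) is centred on the pane (153–333). I'll lower it and push along the rim.

```bash
python3 -m inch '[[[0,0,0.02,0,-1],[0,0,0.032,0,-1],[0.008,0,0.032,0,-1],[0.02,0,0.032,0,-1],[0.032,0,0.032,0,-1]]]' 60 >/dev/null; python3 xy.py
python3 -m inch '[[[0.01,0,0,0,-1],[0.024,0,0,0,-1],[0.04,0,0,0,-1],[0.056,0,0,0,-1],[0.072,0,0,0,-1]]]' 60 >/dev/null; python3 xy.py
python3 -m inch '[[[0.016,0,0,0,-1],[0.032,0,0,0,-1],[0.048,0,0,0,-1],[0.062,0,0,0,-1],[0.072,0,0,0,-1]]]' 60 >/dev/null; python3 xy.py
```

```text
t18.10 X 0.5488 Y 0.0969 z 0.0749 yaw_y -12.55 FX 0.46 FY 0.42 Fz -2.25 op 0.0240
t18.73 X 0.5487 Y 0.1147 z 0.0747 yaw_y -12.56 FX -0.31 FY -1.87 Fz -0.68 op 0.0240
t19.35 X 0.5487 Y 0.1328 z 0.0746 yaw_y -12.55 FX -0.17 FY -2.03 Fz -1.59 op 0.0237
```

```bash
python3 -m inch '[[[0.01,0,0.006,0,-1],[0.02,0,0.006,0,-1],[0.03,0,0.006,0,-1],[0.04,0,0.006,0,-1],[0.048,0,0.006,0,-1]]]' 60 >/dev/null
python3 - <<'E'
from xy import *
import pickle
pos();cm,_=snap("wrist","w8",(100,0,512,384),1.5);pos();pickle.dump(cm,open("w8.pkl","wb"))
E
```

```text
t19.98 X 0.5486 Y 0.1449 z 0.0730 yaw_y -12.55 FX -0.02 FY -0.98 Fz -2.74 op 0.0235
t20.02 X 0.5486 Y 0.1451 z 0.0730 yaw_y -12.53 FX -0.37 FY -0.19 Fz -1.95 op 0.0238
```

View pics/w8.png

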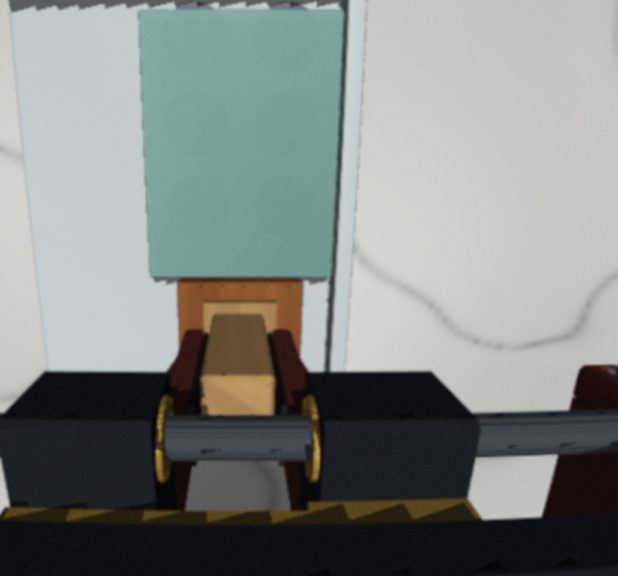

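Still flush along the long rim, with the far end at crop v≈10, about 8 mm short of the rim. Now I'll creep in.

```bash
python3 -m inch '[[[0.004,0,0,0,-1],[0.008,0,0,0,-1],[0.012,0,0,0,-1],[0.015,0,0,0,-1],[0.018,0,0,0,-1]]]' 60 >/dev/null; python3 xy.py
python3 -m inch '[[[0.001,0,0,0,-1],[0.002,0,0,0,-1],[0.003,0,0,0,-1],[0.004,0,0,0,-1],[0.004,0,0,0,-1]]]' 60 >/dev/null; python3 xy.py
python3 -m inch '[[[0.001,0,0,0,-1],[0.002,0,0,0,-1],[0.003,0,0,0,-1],[0.003,0,0,0,-1],[0.003,0,0,0,-1]]]' 60 >/dev/null; python3 xy.py
```

```text
t20.65 X 0.5487 Y 0.1492 z 0.0731 yaw_y -12.55 FX -0.50 FY 0.06 Fz -2.15 op 0.0235
t21.27 X 0.5487 Y 0.1501 z 0.0732 yaw_y -12.55 FX -0.45 FY -1.16 Fz -2.51 op 0.0237
t21.90 X 0.5487 Y 0.1509 z 0.0732 yaw_y -12.55 FX 0.46 FY -0.40 Fz -1.79 op 0.0237
```

Run:
```python
from xy import *
import pickle
cm,_=snap("wrist","w9");pickle.dump(cm,open("w9.pkl","wb"))
b=cv2.imread("pics/w9_raw.png"); hsv=cv2.cvtColor(b,cv2.COLOR_BGR2HSV); m=cv2.inRange(hsv,(65,50,60),(100,255,255))
c=max(cv2.findContours(m,cv2.RETR_EXTERNAL,cv2.CHAIN_APPROX_NONE)[0],key=cv2.contourArea)
P=np.array([onz(cm,*p[0],.028)[:2] for p in c]);print("pane X",P@X@np.ones(1) if 0 else ((P@X).min(),(P@X).max()),"Y",(P@Y).min(),(P@Y).max(), c[:,0,1].min())
```

```text
pane X (np.float64(0.5061891651534053), np.float64(0.5958468904997822)) Y 0.17434171898833542 0.2933135748314624 6
```

```bash
python3 -m inch '[[[0.001,0,0,0,-1],[0.002,0,0,0,-1],[0.004,0,0,0,-1],[0.005,0,0,0,-1],[0.006,0,0,0,-1]]]' 60 >/dev/null; python3 xy.py
python3 -m inch '[[[0.001,0,0,0,-1],[0.002,0,0,0,-1],[0.003,0,0,0,-1],[0.003,0,0,0,-1],[0.003,0,0,0,-1]]]' 60 >/dev/null; python3 xy.py
python3 -m inch '[[[0.001,0,0,0,-1],[0.002,0,0,0,-1],[0.002,0,0,0,-1],[0.002,0,0,0,-1],[0.002,0,0,0,-1]]]' 60 >/dev/null; python3 xy.py
```

```text
t22.57 X 0.5487 Y 0.1524 z 0.0731 yaw_y -12.55 FX 0.25 FY -0.89 Fz -2.59 op 0.0238
t23.20 X 0.5487 Y 0.1532 z 0.0731 yaw_y -12.55 FX -1.38 FY 0.51 Fz -1.75 op 0.0238
t23.82 X 0.5487 Y 0.1536 z 0.0731 yaw_y -12.55 FX 0.53 FY -0.73 Fz -2.80 op 0.0239
```

```bash
python3 -m inch '[[[0.001,0,0,0,-1],[0.002,0,0,0,-1],[0.002,0,0,0,-1],[0.002,0,0,0,-1],[0.002,0,0,0,-1]]]' 60 >/dev/null; python3 xy.py
python3 -m inch '[[[0.001,0,0,0,-1],[0.002,0,0,0,-1],[0.002,0,0,0,-1],[0.002,0,0,0,-1],[0.002,0,0,0,-1]]]' 60 >/dev/null; python3 xy.py
python3 -m inch '[[[0.001,0,0,0,-1],[0.002,0,0,0,-1],[0.002,0,0,0,-1],[0.002,0,0,0,-1],[0.002,0,0,0,-1]]]' 60 >/dev/null; python3 xy.py
```

```text
t24.45 X 0.5487 Y 0.1541 z 0.0731 yaw_y -12.55 FX -0.25 FY -0.75 Fz -1.81 op 0.0237
t25.07 X 0.5487 Y 0.1546 z 0.0731 yaw_y -12.55 FX 0.20 FY -0.15 Fz -1.79 op 0.0235
t25.70 X 0.5487 Y 0.1551 z 0.0732 yaw_y -12.55 FX 0.22 FY -1.32 Fz -2.15 op 0.0239
```

```bash
python3 -m inch '[[[0.001,0,0,0,-1],[0.002,0,0,0,-1],[0.002,0,0,0,-1],[0.002,0,0,0,-1],[0.002,0,0,0,-1]]]' 60 >/dev/null; python3 xy.py
python3 -m inch '[[[0.001,0,0,0,-1],[0.002,0,0,0,-1],[0.002,0,0,0,-1],[0.002,0,0,0,-1],[0.002,0,0,0,-1]]]' 60 >/dev/null; python3 xy.py
```

```text
t26.32 X 0.5487 Y 0.1557 z 0.0731 yaw_y -12.55 FX -0.36 FY -1.41 Fz -2.24 op 0.0234
t26.95 X 0.5487 Y 0.1561 z 0.0732 yaw_y -12.55 FX -0.98 FY -2.03 Fz -1.06 op 0.0238
```

```bash
python3 -m inch '[[[0.001,0,0,0,-1],[0.002,0,0,0,-1],[0.002,0,0,0,-1],[0.002,0,0,0,-1],[0.002,0,0,0,-1]]]' 60 >/dev/null; python3 xy.py
python3 -m inch '[[[0.001,0,0,0,-1],[0.001,0,0,0,-1],[0.001,0,0,0,-1],[0.001,0,0,0,-1],[0.001,0,0,0,-1]]]' 60 >/dev/null; python3 xy.py
```

```text
t27.57 X 0.5487 Y 0.1566 z 0.0731 yaw_y -12.55 FX 0.68 FY -1.10 Fz -1.03 op 0.0237
t28.20 X 0.5487 Y 0.1569 z 0.0731 yaw_y -12.55 FX -0.88 FY -0.13 Fz -1.45 op 0.0236
```

```bash
python3 -m inch '[[[0.001,0,0,0,-1],[0.002,0,0,0,-1],[0.002,0,0,0,-1],[0.002,0,0,0,-1],[0.002,0,0,0,-1]]]' 60 >/dev/null; python3 xy.py
python3 -m inch '[[[0.001,0,0,0,-1],[0.002,0,0,0,-1],[0.002,0,0,0,-1],[0.002,0,0,0,-1],[0.002,0,0,0,-1]]]' 60 >/dev/null; python3 xy.py
```

```text
t28.82 X 0.5487 Y 0.1573 z 0.0731 yaw_y -12.55 FX -0.94 FY -1.74 Fz -2.34 op 0.0236
t29.45 X 0.5488 Y 0.1575 z 0.0731 yaw_y -12.56 FX 1.16 FY -4.97 Fz -1.19 op 0.0233
```

```bash
python3 -m inch '[[[0.0005,0,0,0,-1],[0.0008,0,0,0,-1],[0.0008,0,0,0,-1],[0.0008,0,0,0,-1],[0.0008,0,0,0,-1]]]' 60 >/dev/null
python3 - <<'E'
from xy import *
import pickle
pos()
cm,_=snap("wrist","w10");pickle.dump(cm,open("w10.pkl","wb"))
b=cv2.imread("pics/w10_raw.png"); hsv=cv2.cvtColor(b,cv2.COLOR_BGR2HSV); m=cv2.inRange(hsv,(65,50,60),(100,255,255))
c=max(cv2.findContours(m,cv2.RETR_EXTERNAL,cv2.CHAIN_APPROX_NONE)[0],key=cv2.contourArea)
P=np.array([onz(cm,*p[0],.028)[:2] for p in c],np.float32);print(cv2.minAreaRect(P),(P@X).max(),(P@Y).max()); pos()
E
```

```text
t30.07 X 0.5488 Y 0.1576 z 0.0731 yaw_y -12.57 FX 0.94 FY -4.51 Fz -1.19 op 0.0236
((0.5899584889411926, 0.1155402809381485), (0.11910165101289749, 0.08969972282648087), 77.47864532470703) 0.5958380306390422 0.30005856230959677
t30.12 X 0.5488 Y 0.1575 z 0.0731 yaw_y -12.57 FX -0.12 FY -4.37 Fz -1.63 op 0.0238
```

```bash
python3 -m inch '[[[0.0005,0,0,0,-1],[0.001,0,0,0,-1],[0.001,0,0,0,-1],[0.001,0,0,0,-1],[0.001,0,0,0,-1]]]' 60 >/dev/null; python3 xy.py
python3 -m inch '[[[-0.01,0,0,0,-1],[-0.03,0,0,0,-1],[-0.064,0,0,0,-1],[-0.064,0,-0.08,0,-1],[-0.064,0,-0.16,0,-1]]]' 60 >/dev/null; python3 xy.py
python3 -m inch '[[[-0.2,-0.05,0,0,-1],[-0.4,-0.1,0,0,-1],[-0.6,-0.15,0,0,-1],[-0.74,-0.19,0,0,-1],[-0.74,-0.19,0,0,-1]]]' 60 >/dev/null
python3 -m inch '[[[0,0,0.06,0,-1],[0,0,0.12,0,-1],[0,0,0.18,0,-1],[0,0,0.22,0,-1],[0,0,0.22,0,-1]]]' 60 >/dev/null; python3 xy.py
```

```text
t30.75 X 0.5488 Y 0.1576 z 0.0732 yaw_y -12.57 FX 1.14 FY -6.54 Fz -0.64 op 0.0238
t31.38 X 0.5489 Y 0.1424 z 0.1151 yaw_y -12.57 FX -0.11 FY 0.06 Fz -1.63 op 0.0238
t32.62 X 0.5003 Y -0.0423 z 0.0567 yaw_y -12.52 FX -0.84 FY 0.66 Fz -1.55 op 0.0237
```

Now lower gently until the marble carries the tamper.

```bash
python3 -m inch '[[[0,0,0.008,0,-1],[0,0,0.012,0,-1],[0,0,0.016,0,-1],[0,0,0.02,0,-1],[0,0,0.02,0,-1]]]' 60 >/dev/null; python3 xy.py
python3 -m inch '[[[0,0,0.002,0,-1],[0,0,0.004,0,-1],[0,0,0.006,0,-1],[0,0,0.006,0,-1],[0,0,0.006,0,-1]]]' 60 >/dev/null; python3 xy.py
```

```text
t33.25 X 0.5010 Y -0.0427 z 0.0531 yaw_y -12.55 FX -0.01 FY -0.25 Fz -2.22 op 0.0235
t33.88 X 0.5010 Y -0.0427 z 0.0517 yaw_y -12.55 FX -0.11 FY -0.96 Fz -1.66 op 0.0238
```

```bash
python3 -m inch '[[[0,0,0.002,0,-1],[0,0,0.004,0,-1],[0,0,0.006,0,-1],[0,0,0.006,0,-1],[0,0,0.006,0,-1]]]' 60 >/dev/null; python3 xy.py
python3 -m inch '[[[0,0,0.002,0,-1],[0,0,0.004,0,-1],[0,0,0.004,0,-1],[0,0,0.004,0,-1],[0,0,0.004,0,-1]]]' 60 >/dev/null; python3 xy.py
```

```text
t34.50 X 0.5012 Y -0.0427 z 0.0509 yaw_y -12.55 FX -3.70 FY -0.17 Fz 5.75 op 0.0237
t35.12 X 0.5013 Y -0.0427 z 0.0507 yaw_y -12.55 FX -4.47 FY -0.03 Fz 9.73 op 0.0240
```

```bash
python3 -m inch '[[[0,0,0,0,-0.2],[0,0,0,0,-0.2],[0,0,0,0,1],[0,0,0,0,1],[0,0,0,0,1]]]' 30 
python3 -m inch '[[[0,0,0,0,1],[0,0,-0.1,0,1],[0,0,-0.25,0,1],[0,0,-0.45,0,1],[0,0,-0.65,0,1]]]' >/dev/null
python3 -m inch '[[[-0.1,0,-0.1,0,1],[-0.2,0,-0.1,0,1],[-0.3,0,-0.1,0,1],[-0.4,0,-0.1,0,1],[-0.5,0,-0.1,0,1]]]' >/dev/null
python3 - <<'E'
from xy import *
pos(); snap("top","t9"); snap("side","s9")
a=cv2.imread("pics/s9_raw.png")[90:290,130:400];b=cv2.imread("pics/t9_raw.png")[120:270,170:370]
h=np.zeros((600,800,3),np.uint8);h[:300,:405]=cv2.resize(a,(405,300));h[:300,410:]=cv2.resize(b,(400,300))[:,:390];cv2.imwrite("pics/m9.png",h[:300])
E
```

```text
clock: 35.75
ee_pos: [0.4799, -0.1501, 0.049]
tool_rot: [[0.217, 0.976, -0.0], [0.976, -0.217, 0.0], [0.0, -0.0, -1.0]]
wrist_force: [0.3, -0.4, 1.3]
opening: 0.0615
gripper_force: 0.0
t37.00 X 0.5009 Y -0.1685 z 0.2367 yaw_y -12.55 FX -0.12 FY 0.70 Fz -0.47 op 0.0876
```

View pics/m9.png

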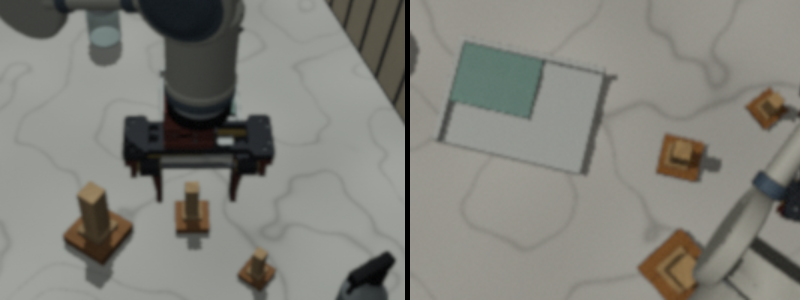

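The pane sits square in the corner, covering the cells. The tamper stands upright at right-image (682,157), and the arm is clear.

```bash
python3 -c "
from cell import job; print(job.finish_job())"
```

```text
the job is handed in; nothing more can be done
None
```

The job is handed in, with no verdict returned: the pane sits square in the corner after bearing at about 3–5 N on each rim (wrist force less estimated drag), and the tamper stands upright on the marble, about 75 mm from where it started.

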